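# Draw the red tray from under the riser with the draw hook

## Task

Take the draw hook by its wooden grip, reach its rod under the ledge of the plywood riser and lower the tip into the steel eye of the red-fronted tray. Pull the tray towards you with the hook, not with the gripper, until its red front board is out past the edge of the ledge; then unhook and stand the draw hook upright on the bench, clear of the tray. Leave the blue-fronted tray where it is.

Things in the scene. Friction and masses are not known exactly. Their poses are not given: they have to be found in the camera images.
- draw_hook: (mm) Loose tool, 0.35 kg, upright on a dark steel foot 75x60x8. Pale wooden grip 44 (x) by 26 (y), top at z=127, brass band at z=58-72. An 8 mm steel rod runs from the grip along +x, centre at z=65, and turns straight down at x=120; the tip ends at z=25. Origin: centre of the grip, on the foot's underside; foot spans x=-33 to 43; z up.
- red_tray: (mm) Loose red-fronted tray, about 0.4 kg, silver cuff in it, on the bench in either bay. A level steel eye (ring of 8 mm bar, 36 mm opening) juts out in front, bar centre at z=50. Origin: on the bench under the eye's centre; +x goes into the bay. Front board's outer face at x=30, 96 wide, 62 high; tray ends at x=175, walls 40 high.
- blue_tray: (mm) The same tray with a blue front board and a green tape roll in it, in the other bay; same origin and axes. To be left alone.
- riser: (mm) Fixed plywood shelf 250 deep, 270 wide, open in front; two bays 110 wide, centres at y=+61 and -61. Its top board is the ledge: underside z=130, top z=145; a cup and a tape roll on it reach z=210, 140 or more behind the edge. Origin: on the bench below the middle of the ledge's front edge; +x goes into the bays. Eyes start 45 to 60 behind the edge.

How it is judged:
By the outcome, as a careful person would: the job done as asked, in the order asked, and still so for the second after the job is handed in, with the robot touching nothing.
It also fails if it takes over 54 s, if anything falls off the work surface, if the arm or the gripper's body presses on something with over 40 N, if the wrist force passes 120 N, or if a joint passes its speed limit or range.

## Robot

A 6-joint arm with a two-finger parallel gripper is mounted at the origin on a cart in front of the work surface, level with it; the furniture and walls round the work are solid. World frame = base frame: x ahead of the robot, y to its left, z up, the work surface at z = 0. Lengths are in mm, angles in rad, forces in N, time in s.
With the tool pointing down it reaches from about 350 to 975 mm from the base axis. Payload 7.1 kg.
Tool frame: the origin (TCP) lies at the very end of the fingers, on their centre line; the grasp point (between the pads) lies 19 mm behind it; z points along the fingers, y is the direction in which the jaws open and shut (so a half turn about z gives the same grasp; the last joint's range is limited). The gripper opens to 88 mm and grips with 3 to 60 N. Pads are 20 mm wide; open, the fingers measure 115 mm over their backs; the gripper's body (75 mm by 178 mm) begins 61 mm behind the grasp point.
Start: joints at [1.296, 0.423, 1.63, -0, 1.089, -0.019], TCP at [158.106, 604.655, 222.675] pointing down, gripper open.
Joint ranges: [-3, 3], [-0.9, 2.11], [0.09, 2.58], [-1.31, 4.45], [0.11, 2.69], [-2.54, 2.54]. Speed limits (rad/s): [2.39, 2.39, 3.01, 3.14, 3.14, 3.14].

## Interface

Orientations are given as a rotation vector (axis times angle).
In Python, from workcell import readout, imaging, close_job gives the robot as it stands.
- The arm moves only by the tool carry_out, never from a script. Its argument "rows" is a list of rows, each a list of 3 entries, a list of its own where there are three numbers: the shift along the tool's x, y, z in m, then the turn, a rotation vector about the tool's x, y, z in rad, then the closure, from 0 (fully open) to 1 (shut). In form: [[[dx, dy, dz], [wx, wy, wz], hand], ...]. A call has 1 to 12 rows; each row shifts and turns the commanded pose from where the row before left it, along the tool's axes as they then stand; what a row does not reach is not made up. A row lasts 1/12 s, in which the tool goes at most 41.7 mm and 7.16 degrees, less where a joint would pass 70% of its speed; a pose out of reach is approached as far as the arm can. A call with a gripper value outside its range is refused whole. The fingers move at their own pace and stop on an object; the grip force is fixed at half the most. Time passes only in rows, so rows that do not move let the fingers close. It gives the time, the measured TCP pose, the force and the opening at its end, in the units of the state.
- readout.get_obs(): the state, without advancing time (a new reading comes with each control period).
- imaging.get_image(name): name is "scene" or "top" or "wrist"; returns the picture (384x512x3 uint8, red, green, blue); there is no depth.
- imaging.camera_params(name): a dict with "fx", "fy", "cx", "cy" (pixels), "rvec" (rotation vector, rad) and "tvec" (3), from world to camera coordinates, as OpenCV has them; the wrist camera has in their place "T_tool_cam" (4x4, takes a point from camera to tool coordinates, whose origin is the TCP and whose axes are the flange's). Camera axes: x right, y down, z forward; pixel columns grow to the right and rows downward; lengths in mm; the calibration is good to about 2 mm. A picture is of the moment at which its call begins: read the wrist's pose just before it. camera_params takes no time and is no camera call.
- close_job(): hands the job in, once; it reports no verdict.
The state is a dict: "t": time; "qpos": joint angles; "qvel": joint speeds; "joint_torque": joint torques, N m; "ee_pos": TCP position; "orientation": TCP orientation; "ft_force": force on the tool from outside, world axes, zero at the start; "moment": the same for the moment, N m; "width": finger opening in mm.
Only numpy, scipy, OpenCV 4.12 (cv2) and the standard library are available. Lean on these libraries where they do the work, as an engineer would, in place of code of your own. Each camera call takes 0.05 s, during which the arm holds its last target.

## Working session

There is one attempt and no reset: what is moved stays moved. The work goes in short steps, Python scripts to look and compute and a tool call to move; the robot and the scene stay as the last step left them, time stands still between calls to the robot, and variables do not carry over. Pictures are saved under pics/ and viewed, and the job is handed in when it is done.

Besides the shell and the picture viewer there is one more tool, called as a command line: name --argument value ..., lists and objects as JSON in quotes. carry_out: Moves the arm, as the interface text tells. Its arguments: {"type":"object","properties":{"rows":{"type":"array","items":{"type":"array"}}},"required":["rows"]}

```bash
mkdir -p pics; python3 - <<'E'
from workcell import readout, imaging
import cv2,json
o=readout.get_obs();print({k:(v.tolist() if hasattr(v,'tolist') else v) for k,v in o.items()})
for n in ["scene","top","wrist"]:
    cv2.imwrite(f"pics/{n}0.png",imaging.get_image(n)[:,:,::-1]); print(n,imaging.camera_params(n))
E
```

```text
{'t': 0.0, 'qpos': [1.2960047470985714, 0.42386183428652247, 1.6306864424837957, -1.2418297259161083e-05, 1.0885736840506113, -0.01898762193591983], 'qvel': [0.0004104295393126511, -0.0017533859053308152, 0.0003244286881470774, 7.59918196085945e-05, 0.0006306854030462657, 0.003346941860770131], 'joint_torque': [-0.0004500548038777197, -54.46316957473755, -27.366995215415955, 0.06428517401218414, 0.022624200792051852, -0.00016595401575614233], 'ee_pos': [157.9608711054472, 604.1395332233568, 221.88997805637348], 'orientation': [-0.4006850049167521, -3.115720188296067, 0.0023787277928790916], 'ft_force': [-0.6385825734282617, -0.406672061959601, 0.3042645925861625], 'moment': [0.04131692066082004, 0.014178191131380396, -0.0015096645102014924], 'width': 88.04769196938324}
scene {'fx': 376.362606132248, 'fy': 376.362606132248, 'cx': 259.0913217352727, 'cy': 198.35678266107774, 'rvec': array([ 1.49875048, -2.06512018,  0.84898431]), 'tvec': array([106.64746155, 426.9814844 , 488.35519006])}
top {'fx': 413.2354502822567, 'fy': 413.2354502822567, 'cx': 253.75796979923362, 'cy': 197.17303613561458, 'rvec': array([ 1.67741883, -2.06303767,  0.68940762]), 'tvec': array([ 42.15804031, 462.67267988, 544.61782221])}
wrist {'fx': 327.7323309084073, 'fy': 327.7323309084073, 'cx': 254.5025242597537, 'cy': 196.34272202800202, 'T_tool_cam': array([[ 4.45287152e-04, -9.60972718e-01, -2.76642798e-01,
         7.43349502e+01],
       [ 9.99999251e-01,  7.43308196e-04, -9.72416705e-04,
        -7.64992482e-01],
       [ 1.14009678e-03, -2.76642158e-01,  9.60972329e-01,
        -1.62728966e+02],
       [ 0.00000000e+00,  0.00000000e+00,  0.00000000e+00,
         1.00000000e+00]])}
```

View pics/scene0.png

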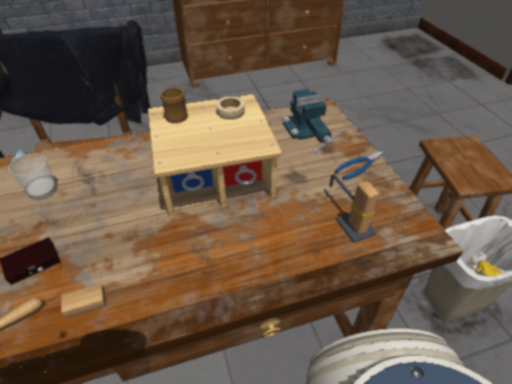

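View pics/top0.png

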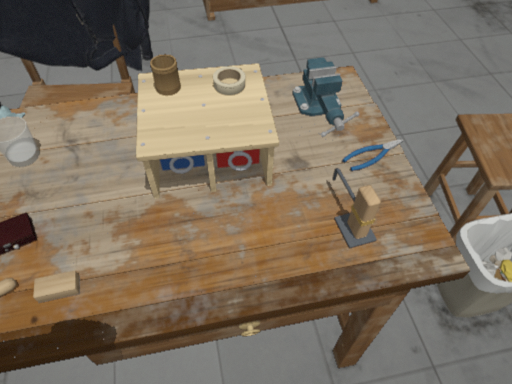

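View pics/wrist0.png

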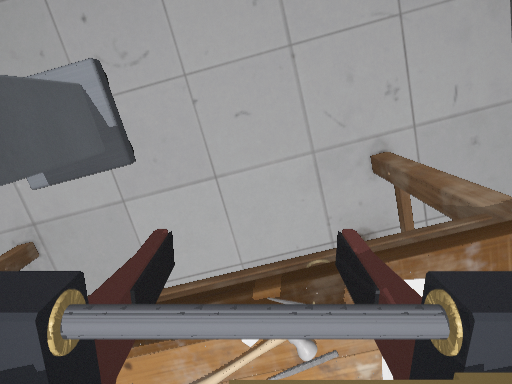

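The riser is at the centre-left, with blue in its left bay and red in its right bay (red eye at about (240,160) in top). The hook stands at about (357,225) in top, with its rod pointing away up-left. I'll enlarge crops next.

```bash
cat > h.py <<'E'
import numpy as np,cv2
from workcell import readout, imaging
def cam(n):
    p=imaging.camera_params(n);K=np.array([[p['fx'],0,p['cx']],[0,p['fy'],p['cy']],[0,0,1]])
    return K,np.array(p['rvec']),np.array(p['tvec'])
def proj(n,P):
    K,r,t=cam(n);return cv2.projectPoints(np.array(P,float).reshape(-1,1,3),r,t,K,None)[0].reshape(-1,2)
def back(n,uv,z):
    K,r,t=cam(n);R=cv2.Rodrigues(r)[0];c=-R.T@t
    d=R.T@np.linalg.inv(K)@np.array([uv[0],uv[1],1.]);return c+d*(z-c[2])/d[2]
def crop(src,box,s,out):
    im=cv2.imread(src);a,b,c,d=box;cv2.imwrite(out,cv2.resize(im[b:d,a:c],None,fx=s,fy=s,interpolation=cv2.INTER_CUBIC))
E
python3 - <<'E'
from h import *
for n in("scene","top"):
    K,r,t=cam(n);R=cv2.Rodrigues(r)[0];print(n,-R.T@t,R[2])
crop("pics/top0.png",(320,150,400,260),5,"pics/c1.png")
crop("pics/scene0.png",(320,150,400,250),5,"pics/c2.png")
crop("pics/top0.png",(130,60,285,200),5,"pics/c3.png")
crop("pics/scene0.png",(140,90,290,215),5,"pics/c4.png")
E
```

```text
scene [ -5.96275633 113.07881042 647.5764734 ] [ 0.66988097 -0.21686656 -0.71009041]
top [ 54.28054255  35.96261275 712.89002976] [ 0.58358805 -0.12765579 -0.80195323]
```

View pics/c1.png

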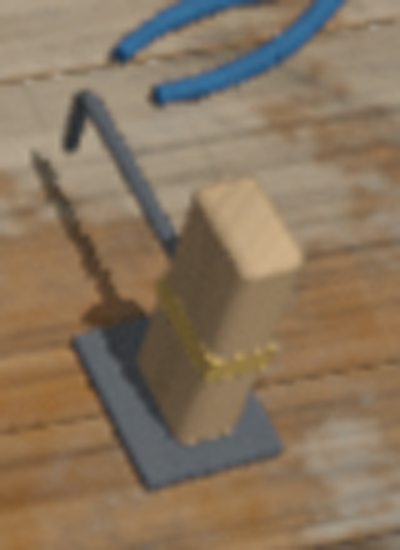

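View pics/c2.png

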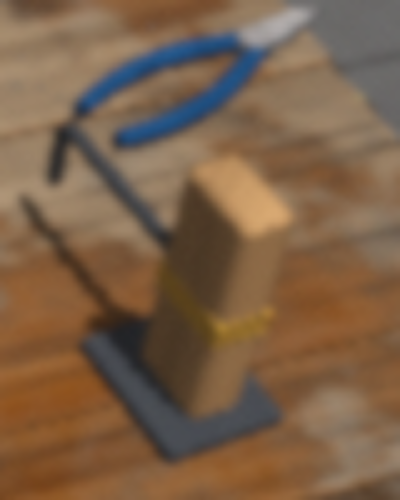

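View pics/c3.png

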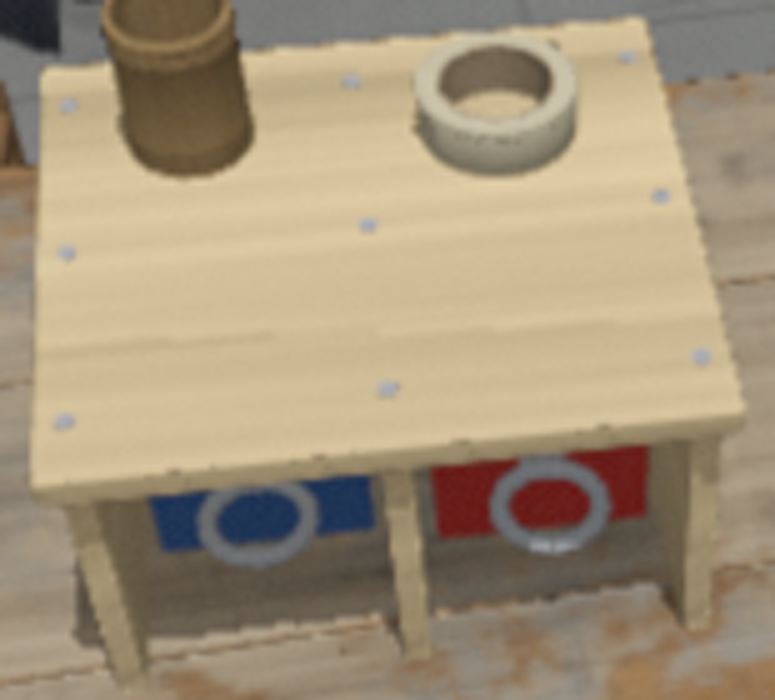

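View pics/c4.png

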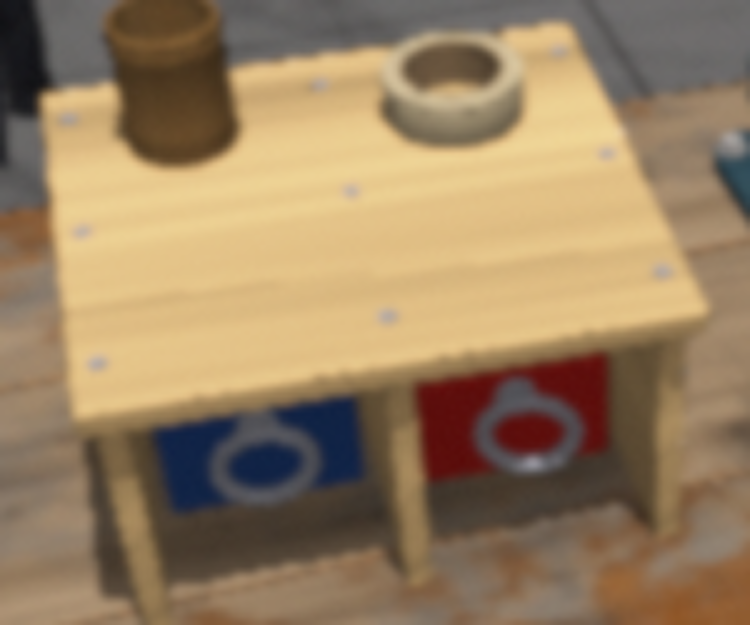

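```bash
cat > fit.py <<'E'
from h import *
from scipy.optimize import least_squares
def fit(obs,x0):
    # obs: list (cam,(u,v),(x,y,z) local)
    def T(p,l): 
        c,s=np.cos(p[2]),np.sin(p[2]);return [p[0]+c*l[0]-s*l[1],p[1]+s*l[0]+c*l[1],l[2]]
    f=lambda p:np.concatenate([proj(c,T(p,l))[0]-np.array(uv) for c,uv,l in obs])
    r=least_squares(f,x0,x_scale=[10,10,.1],loss='soft_l1');return r.x,r.fun.reshape(-1,2)
def C(c,o,s,pts): return [(c,(o[0]+(a+.5)/s-.5,o[1]+(b+.5)/s-.5),l) for (a,b),l in pts]
E
python3 - <<'E'
from fit import *
np.set_printoptions(precision=2,suppress=True)
hk=C("top",(320,150),5,[((73,338),(43,30,8)),((150,490),(-33,30,0)),((283,452),(-33,-30,0)),((205,188),(22,13,127)),((258,180),(22,-13,127)),((302,264),(-22,-13,127)),((247,280),(-22,13,127)),((84,96),(120,0,65)),((71,148),(120,0,25))])
hk+=C("scene",(320,150),5,[((82,345),(43,30,8)),((172,461),(-33,30,0)),((282,413),(-33,-30,0)),((190,166),(22,13,127)),((235,153),(22,-13,127)),((293,216),(-22,-13,127)),((247,238),(-22,13,127)),((68,130),(120,0,65)),((55,180),(120,0,25))])
p,r=fit(hk,[500,-150,0.3]);print("hook",p,np.degrees(p[2]));print(r.T)
rs=C("top",(130,60),5,[((33,486),(0,135,145)),((745,413),(0,-135,145)),((42,70),(250,135,145)),((645,18),(250,-135,145))])
rs+=C("scene",(140,90),5,[((76,420),(0,135,145)),((708,308),(0,-135,145)),((42,93),(250,135,145)),((568,24),(250,-135,145))])
p,r=fit(rs,[600,150,0.]);print("riser",p,np.degrees(p[2]));print(r.T);pr=p
# trays: ring outer extents and board bottom corners
def loc(q): 
    c,s=np.cos(pr[2]),np.sin(pr[2]);d=np.array(q[:2])-pr[:2];return c*d[0]+s*d[1],-s*d[0]+c*d[1]
for nm,cams in {"red":[("top",(130,60),(551,507)),("scene",(140,90),(528,431))],"blue":[("top",(130,60),(258,519)),("scene",(140,90),(266,460))]}.items():
    for c,o,uv in cams:
        q=back(c,(o[0]+(uv[0]+.5)/5-.5,o[1]+(uv[1]+.5)/5-.5),50);print(nm,c,q,loc(q))
E
```

```text
hook [ 445.29 -262.14    0.09] 5.327279275726541
[[ 0.03 -0.33  0.53 -2.3   0.11  2.78  0.39  0.5  -0.02 -0.72 -0.71  0.36
  -1.31  0.43  1.8  -0.02 -0.78 -0.46]
 [-0.71  1.8   1.68 -0.65 -2.33 -0.4  -0.08 -0.83  0.96 -1.18  2.14  3.14
   0.04 -0.8   0.4  -0.29 -1.06  1.43]]
riser [593.93   4.72  -0.06] -3.2617596940876936
[[-0.39  1.18 -0.09  0.5  -1.14  0.63 -0.83  0.11]
 [ 0.25 -0.4  -0.21 -0.38 -0.24  0.72  0.18 -0.51]]
red top [637.12 -60.18  50.  ] (np.float64(46.80962346986993), np.float64(-62.33778950629619))
red scene [639.86 -61.4   50.  ] (np.float64(49.61713252324738), np.float64(-63.402495596249004))
blue top [655.45  63.16  50.  ] (np.float64(58.09177656789618), np.float64(61.850380138677025))
blue scene [658.51  60.94  50.  ] (np.float64(61.27774776040749), np.float64(59.80108866051205))
```

```bash
cat >> h.py <<'E'
def delta(target,yaw_deg=None):
    o=readout.get_obs();R=cv2.Rodrigues(np.array(o['orientation']))[0]
    d=R.T@(np.array(target)-o['ee_pos'])
    print("t",round(o['t'],2),"pos",np.round(o['ee_pos'],1),"yang",round(np.degrees(np.arctan2(R[1,1],R[0,1])),2),"tilt",np.round(R[:2,2],3),"w",round(o['width'],1),"F",np.round(o['ft_force'],1),"q",np.round(o['qpos'],2))
    print("tool delta mm",np.round(d,1),np.linalg.norm(d))
    if yaw_deg is not None: print("tool wz rad",-np.radians(yaw_deg)+np.arctan2(R[1,1],R[0,1]))
E
python3 - <<'E'
from fit import *
np.set_printoptions(precision=2,suppress=True)
hk=C("top",(320,150),5,[((73,338),(43,30,8)),((150,476),(-33,30,8)),((283,440),(-33,-30,8)),((84,96),(120,0,65)),((71,148),(120,0,25))])
hk+=C("scene",(320,150),5,[((82,345),(43,30,8)),((172,447),(-33,30,8)),((282,400),(-33,-30,8)),((68,130),(120,0,65)),((55,180),(120,0,25))])
p,r=fit(hk,[500,-150,0.3]);print("hook",p,np.degrees(p[2]));print(r.T)
delta([430,200,300],75.3)
E
```

```text
hook [ 448.3  -263.05    0.09] 5.367944021766603
[[-0.02  0.39  1.38  0.41 -0.1  -0.96 -0.33  0.81 -1.03 -0.69]
 [-1.96  1.17  0.63 -1.98 -0.16 -2.2   1.48  2.31 -1.95  0.54]]
t 0.15 pos [158.  604.3 222.1] yang 75.34 tilt [-0. -0.] w 88.1 F [ 0.6 -0.7  0.7] q [ 1.3   0.42  1.63  0.    1.09 -0.02]
tool delta mm [-365.4 -322.4  -77.5] 493.4470170736186
tool wz rad 0.0007693762162670481
```

carry_out --rows '[[[-0.03,-0.027,-0.0065],[0,0,0],0],[[-0.03,-0.027,-0.0065],[0,0,0],0],[[-0.03,-0.027,-0.0065],[0,0,0],0],[[-0.03,-0.027,-0.0065],[0,0,0],0],[[-0.03,-0.027,-0.0065],[0,0,0],0],[[-0.03,-0.027,-0.0065],[0,0,0],0],[[-0.03,-0.027,-0.0065],[0,0,0],0],[[-0.03,-0.027,-0.0065],[0,0,0],0],[[-0.03,-0.027,-0.0065],[0,0,0],0],[[-0.03,-0.027,-0.0065],[0,0,0],0],[[-0.03,-0.027,-0.0065],[0,0,0],0],[[-0.03,-0.027,-0.0065],[0,0,0],0]]'

```text
t: 1.15
ee_pos: [424.9, 198.2, 301.1]
orientation: [0.401, 3.116, 0.0]
ft_force: [0.0, -0.2, -0.4]
width: 88.1
```

```bash
python3 - <<'E'
from fit import *
np.set_printoptions(precision=1,suppress=True)
for c,o,L in [("top",(320,150),[("L8",(73,338),8),("F8",(150,476),8),("R8",(283,440),8),("F0",(150,490),0),("R0",(283,452),0),("bend",(84,92),65),("tip",(71,152),25),("gA",(200,185),127),("gB",(258,178),127),("gC",(303,264),127),("gD",(247,282),127)]),
 ("scene",(320,150),[("L8",(82,345),8),("F8",(172,447),8),("R8",(282,400),8),("F0",(172,461),0),("R0",(282,413),0),("bend",(68,126),65),("tip",(55,183),25),("gA",(190,165),127),("gB",(235,152),127),("gC",(294,216),127),("gD",(247,238),127)])]:
    for n,uv,z in L: print(c,n,back(c,(o[0]+(uv[0]+.5)/5-.5,o[1]+(uv[1]+.5)/5-.5),z))
E
```

```text
top L8 [ 483.7 -227.6    8. ]
top F8 [ 415.3 -236.4    8. ]
top R8 [ 420.2 -293.9    8. ]
top F0 [ 413.4 -237.3    0. ]
top R0 [ 419.1 -295.5    0. ]
top bend [ 564.9 -250.    65. ]
top tip [ 565.2 -251.2   25. ]
top gA [ 465.4 -249.4  127. ]
top gB [ 464.2 -271.2  127. ]
top gC [ 424.7 -272.3  127. ]
top gD [ 421.3 -250.2  127. ]
scene L8 [ 481.5 -228.2    8. ]
scene F8 [ 416.1 -238.9    8. ]
scene R8 [ 424.6 -297.7    8. ]
scene F0 [ 414.4 -239.6    0. ]
scene R0 [ 423.4 -299.     0. ]
scene bend [ 563.4 -252.3   65. ]
scene tip [ 567.1 -253.3   25. ]
scene gA [ 465.8 -250.   127. ]
scene gB [ 467.1 -271.3  127. ]
scene gC [ 426.6 -274.7  127. ]
scene gD [ 421.5 -250.9  127. ]
```

carry_out --rows '[[[-0.0113,-0.0367,0.007],[0,0,0],0],[[-0.0113,-0.0367,0.007],[0,0,0],0],[[-0.0113,-0.0367,0.007],[0,0,0],0],[[-0.0113,-0.0367,0.007],[0,0,0],0],[[-0.0113,-0.0367,0.007],[0,0,0],0],[[-0.0113,-0.0367,0.007],[0,0,0],0],[[-0.0113,-0.0367,0.007],[0,0,0],0],[[-0.0113,-0.0367,0.007],[0,0,0],0],[[-0.0113,-0.0367,0.007],[0,0,0],0],[[-0.0113,-0.0367,0.007],[0,0,0],0],[[-0.0113,-0.0367,0.007],[0,0,0],0],[[-0.0113,-0.0367,0.007],[0,0,0],0]]'

```text
t: 2.15
ee_pos: [443.7, -262.2, 216.2]
orientation: [-0.401, -3.116, -0.0]
ft_force: [1.6, -0.1, -0.0]
width: 87.7
```

carry_out --rows '[[[0,0,0],[0,0,-0.0873],0],[[0,0,0],[0,0,-0.0873],0],[[0,0,0],[0,0,-0.0873],0],[[0,0,0],[0,0,-0.0873],0],[[0,0,0],[0,0,0],0]]'

```text
t: 2.57
ee_pos: [443.9, -260.4, 216.4]
orientation: [0.151, -3.137, -0.0]
ft_force: [0.5, 0.5, 0.5]
width: 87.8
```

```bash
python3 - <<'E'
from h import *
delta([444.5,-261.5,80],95.3)
cv2.imwrite("pics/w1.png",imaging.get_image("wrist")[:,:,::-1])
E
```

```text
t 2.57 pos [ 443.9 -260.4  216.4] yang 95.5 tilt [-0.001  0.   ] w 87.8 F [0.5 0.5 0.5] q [-0.55  0.27  1.88 -0.    1.   -2.22]
tool delta mm [ -0.5  -1.2 136.4] 136.40759858704436
tool wz rad 0.0035755717987118185
```

View pics/w1.png

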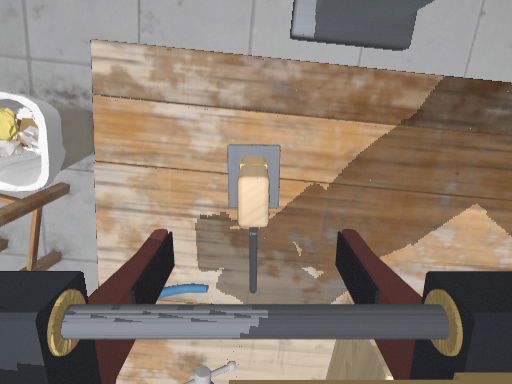

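Wrist view: the grip is at (254,195), the rod runs vertically at u≈253, and it is centred between the fingers. I'll descend and grip.

carry_out --rows '[[[0,-0.001,0.02],[0,0,0],0],[[0,0,0.025],[0,0,0],0],[[0,0,0.025],[0,0,0],0],[[0,0,0.025],[0,0,0],0],[[0,0,0.025],[0,0,0],0],[[0,0,0.015],[0,0,0],0],[[0,0,0],[0,0,0],0],[[0,0,0],[0,0,1],1]]'

```text
t: 3.28
ee_pos: [443.8, -260.8, 81.1]
orientation: [-0.052, -3.139, -0.002]
ft_force: [0.0, -0.7, -0.3]
width: 83.7
```

I put a 1 in the turn of the last row by mistake, so the tool turned about 7°. The fingers aren't touching yet, so I'll turn it back while open.

carry_out --rows '[[[0,0,0],[0,0,-0.06],0],[[0,0,0],[0,0,-0.065],0],[[0,0,0],[0,0,0],0]]'

```text
t: 3.53
ee_pos: [444.9, -261.5, 82.7]
orientation: [-0.148, 3.137, -0.001]
ft_force: [-0.6, 1.3, -0.2]
width: 87.7
```

```bash
python3 - <<'E'
from h import *
delta([444.5,-261.5,80],95.3)
E
```

```text
t 3.53 pos [ 444.9 -261.5   82.7] yang 95.39 tilt [ 0.001 -0.001] w 87.7 F [-0.6  1.3 -0.2] q [-0.55  0.48  1.96 -0.    0.7  -2.22]
tool delta mm [0.4 0.1 2.7] 2.732678777187692
tool wz rad 0.0015125753831961575
```

Back at 95.4°. Closing now.

carry_out --rows '[[[0,0,0.002],[0,0,0],1],[[0,0,0],[0,0,0],1],[[0,0,0],[0,0,0],1],[[0,0,0],[0,0,0],1],[[0,0,0],[0,0,0],1],[[0,0,0],[0,0,0],1],[[0,0,0],[0,0,0],1],[[0,0,0],[0,0,0],1]]'

```text
t: 4.2
ee_pos: [444.3, -261.3, 79.7]
orientation: [0.146, -3.138, -0.0]
ft_force: [-0.6, 0.1, -0.4]
width: 37.9
```

```bash
python3 - <<'E'
from h import *
delta([444.5,-261.5,80],95.3)
cv2.imwrite("pics/t1.png",imaging.get_image("top")[:,:,::-1])
E
```

```text
t 4.2 pos [ 444.3 -261.3   79.7] yang 95.34 tilt [-0.  0.] w 37.9 F [-0.6  0.1 -0.4] q [-0.55  0.49  1.96 -0.    0.7  -2.22]
tool delta mm [-0.2 -0.3 -0.3] 0.47323777334620365
tool wz rad 0.000734888921377852
```

View pics/t1.png

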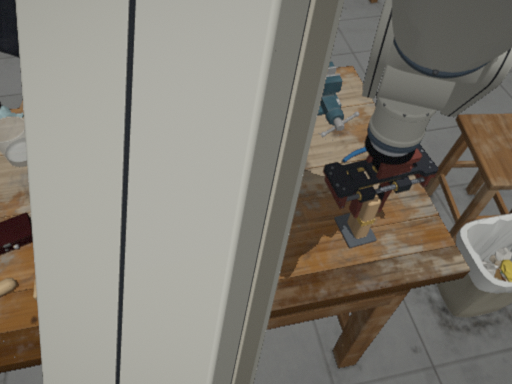

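The upright grip is between the fingers at (368,205), and the arm hides the rest of the view. The fingers are still closing.

carry_out --rows '[[[0,0,0],[0,0,0],1],[[0,0,0],[0,0,0],1],[[0,0,0],[0,0,0],1],[[0,0,0],[0,0,0],1],[[0,0,0],[0,0,0],1],[[0,0,0],[0,0,0],1]]'

```text
t: 4.75
ee_pos: [444.2, -261.3, 79.6]
orientation: [0.147, -3.138, -0.0]
ft_force: [-0.2, 0.1, -1.4]
width: 26.0
```

carry_out --rows '[[[0,0,-0.01],[0,0,0],1],[[0,0,-0.015],[0,0,0],1],[[0,0,-0.015],[0,0,0],1],[[0,0,-0.006],[0,0,0],1],[[0,0,0],[0,0,0],1],[[0,0,0],[0,0,0],1]]'

```text
t: 5.25
ee_pos: [444.3, -261.2, 125.9]
orientation: [-0.147, 3.138, -0.001]
ft_force: [-0.5, 0.6, -4.4]
width: 25.9
```

```bash
python3 - <<'E'
from h import *
delta([444.5,-261.5,125],86.7)
cv2.imwrite("pics/w2.png",imaging.get_image("wrist")[:,:,::-1])
E
```

```text
t 5.25 pos [ 444.3 -261.2  125.9] yang 95.36 tilt [ 0.001 -0.   ] w 25.9 F [-0.5  0.6 -4.4] q [-0.55  0.41  1.94  0.    0.8  -2.22]
tool delta mm [-0.2 -0.3  0.9] 0.9506945846510856
tool wz rad 0.15108596708211142
```

View pics/w2.png

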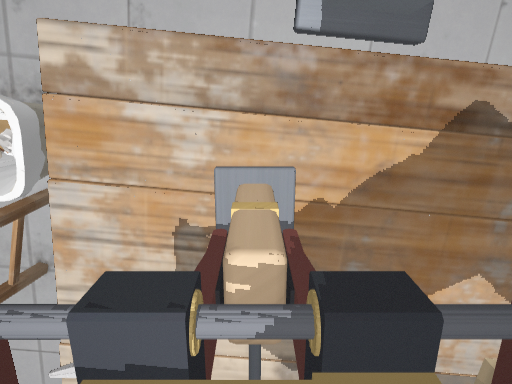

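carry_out --rows '[[[0,0,0],[0,0,0.05],1],[[0,0,0],[0,0,0.05],1],[[0,0,0],[0,0,0.05],1],[[0,0,0],[0,0,0],1]]'

```text
t: 5.63
ee_pos: [443.6, -260.8, 124.7]
orientation: [-0.092, -3.139, -0.002]
ft_force: [0.1, -0.7, -2.9]
width: 25.9
```

```bash
python3 - <<'E'
from h import *
delta([428.9,-48.9,125.5],86.7)
E
```

```text
t 5.63 pos [ 443.6 -260.8  124.7] yang 86.66 tilt [-0.002  0.001] w 25.9 F [ 0.1 -0.7 -2.9] q [-0.55  0.41  1.94  0.    0.8  -2.07]
tool delta mm [ 27.  210.7  -0.5] 212.45134387101118
tool wz rad -0.0007802460265959876
```

carry_out --rows '[[[0.0027,0.011,0],[0,0,0],1],[[0.0027,0.02,0],[0,0,0],1],[[0.0027,0.025,0],[0,0,0],1],[[0.0027,0.025,0],[0,0,0],1],[[0.0027,0.025,0],[0,0,0],1],[[0.0027,0.025,0],[0,0,0],1],[[0.0027,0.025,0],[0,0,0],1],[[0.0027,0.025,0],[0,0,0],1],[[0.0027,0.02,0],[0,0,0],1],[[0.0027,0.0097,0],[0,0,0],1],[[0,0,0],[0,0,0],1]]'

```text
t: 6.55
ee_pos: [427.9, -47.5, 125.4]
orientation: [-0.083, -3.139, -0.001]
ft_force: [-0.1, -0.7, -2.8]
width: 25.9
```

```bash
python3 - <<'E'
from h import *
delta([518.7,-54.0,125.5],86.7)
for n in("wrist","top","scene"):cv2.imwrite(f"pics/{n}3.png",imaging.get_image(n)[:,:,::-1])
a=cv2.hconcat([cv2.imread("pics/top3.png"),cv2.imread("pics/scene3.png")]);cv2.imwrite("pics/ts3.png",cv2.resize(a,(800,300)))
E
```

```text
t 6.55 pos [427.9 -47.5 125.4] yang 86.96 tilt [-0.002  0.   ] w 25.9 F [-0.1 -0.7 -2.8] q [-0.14  0.3   2.12  0.    0.72 -1.66]
tool delta mm [-91.   -1.7  -0.3] 91.03671871208495
tool wz rad 0.0045600717975777805
```

View pics/wrist3.png

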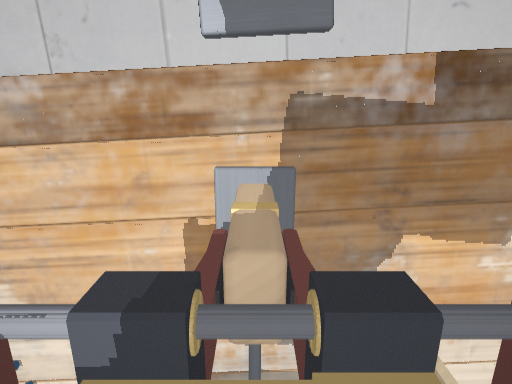

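View pics/ts3.png

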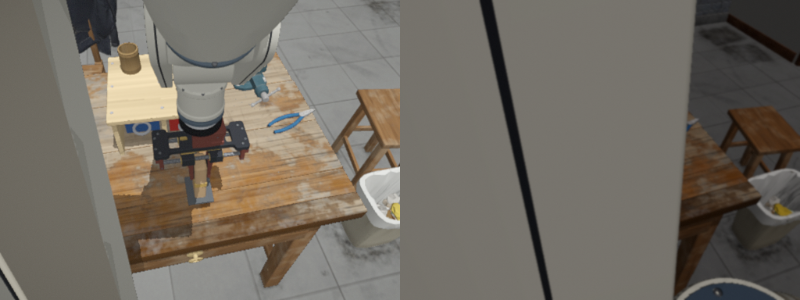

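The hook is held upright and the arm hides the tip from both room cameras, so I'll go in by measured coordinates and watch the forces.

carry_out --rows '[[[-0.01,-0.001,0],[0,0,0.004],1],[[-0.015,-0.001,0],[0,0,0],1],[[-0.015,0,0],[0,0,0],1],[[-0.015,0,0],[0,0,0],1],[[-0.015,0,0],[0,0,0],1],[[-0.013,0,0],[0,0,0],1],[[-0.008,0,0],[0,0,0],1],[[0,0,0],[0,0,0],1],[[0,0,0],[0,0,0],1]]'

```text
t: 7.45
ee_pos: [519.9, -57.4, 125.3]
orientation: [-0.096, -3.139, -0.0]
ft_force: [0.7, -0.0, -2.5]
width: 25.7
```

```bash
python3 - <<'E'
from h import *
delta([518.7,-54.0,88],86.7)
for n in("wrist","top"):cv2.imwrite(f"pics/{n}4.png",imaging.get_image(n)[:,:,::-1])
crop("pics/top4.png",(110,50,290,200),4,"pics/c5.png")
E
```

```text
t 7.45 pos [519.9 -57.4 125.3] yang 86.48 tilt [-0.001  0.   ] w 25.7 F [ 0.7 -0.  -2.5] q [-0.13  0.42  1.92 -0.    0.8  -1.64]
tool delta mm [ 1.3  3.3 37.3] 37.486286405564435
tool wz rad -0.0037790106327790784
```

View pics/c5.png

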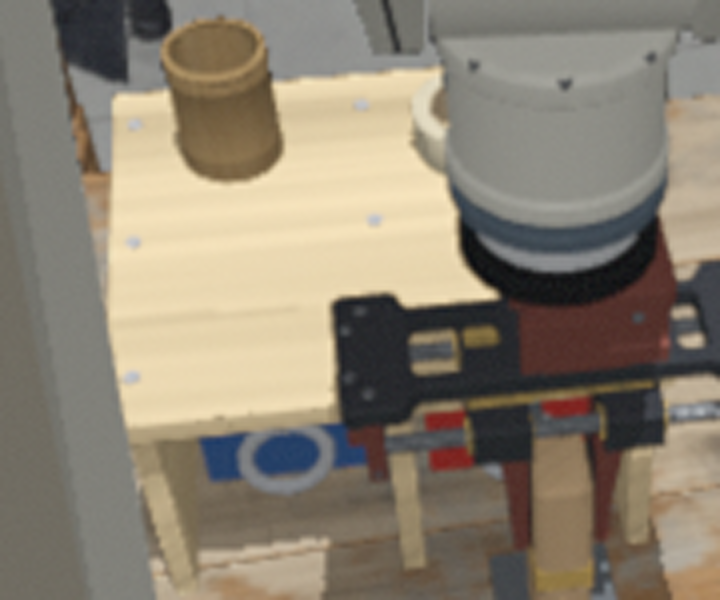

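View pics/wrist4.png

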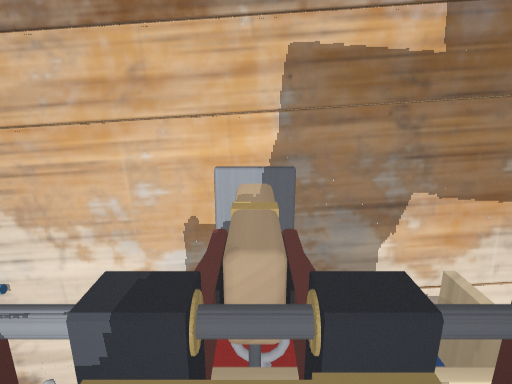

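```bash
cat >> h.py <<'E'
def wproj(P,o=None):
    o=o or readout.get_obs();p=imaging.camera_params("wrist")
    T=np.eye(4);T[:3,:3]=cv2.Rodrigues(np.array(o['orientation']))[0];T[:3,3]=o['ee_pos'];M=np.linalg.inv(T@p['T_tool_cam'])
    P=np.array(P,float).reshape(-1,3);q=P@M[:3,:3].T+M[:3,3]
    return np.c_[p['fx']*q[:,0]/q[:,2]+p['cx'],p['fy']*q[:,1]/q[:,2]+p['cy']]
E
python3 - <<'E'
from h import *
np.set_printoptions(precision=1,suppress=True)
crop("pics/wrist4.png",(200,320,310,384),7,"pics/c6.png")
o=readout.get_obs();R=cv2.Rodrigues(np.array(o['orientation']))[0];u=-R[:,0]
c=np.array([638.5,-60.8,50]);a=np.linspace(0,2*np.pi,9)[:-1]
print("eye inner",wproj([c+18*np.array([np.cos(t),np.sin(t),0]) for t in a]-np.array([0,0,0]),o).tolist())
print("rod pts",wproj([np.array(o['ee_pos'])+u*d+[0,0,-15+0.] for d in (30,80,120)],o), "tip",wproj([np.array(o['ee_pos'])+u*120+[0,0,-55.]],o))
E
```

```text
eye inner [[261.1656053950851, 353.91578773581205], [275.4179974382226, 348.1880253447341], [280.90373435987175, 335.5690359682295], [274.12777132102195, 323.25726349585534], [258.82520859665743, 318.70749267725375], [244.25332857200806, 324.78068117565476], [239.1757580896425, 337.66799556158196], [246.27123719906206, 349.6344339807892]]
rod pts [[256.4 280.6]
 [256.2 348.9]
 [256.1 397.5]] tip [[256.  354.4]]
```

View pics/c6.png

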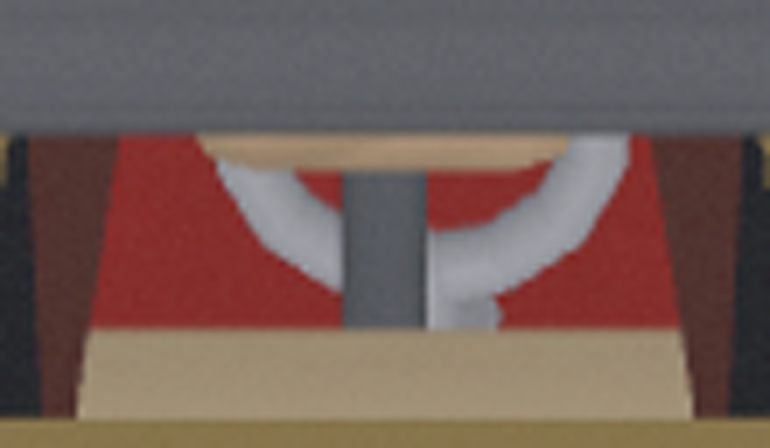

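The wrist view shows the eye at about (260,336), agreeing with my estimate to 1 px, and the rod at u≈255. That calls for +4 mm in tool y, then lower.

carry_out --rows '[[[0.001,0.002,0],[0,0,0],1],[[0,0.002,0],[0,0,0],1],[[0,0,0],[0,0,0],1],[[0,0,0.006],[0,0,0],1],[[0,0,0.006],[0,0,0],1],[[0,0,0.006],[0,0,0],1],[[0,0,0],[0,0,0],1]]'

```text
t: 8.13
ee_pos: [518.2, -52.6, 106.1]
orientation: [-0.095, -3.138, -0.0]
ft_force: [-1.1, 0.6, -2.9]
width: 25.8
```

```bash
python3 - <<'E'
from h import *
delta([518.7,-54.0,88],86.7)
cv2.imwrite("pics/w5.png",imaging.get_image("wrist")[:,:,::-1])
crop("pics/w5.png",(200,320,310,384),7,"pics/c7.png")
E
```

```text
t 8.13 pos [518.2 -52.6 106.1] yang 86.53 tilt [-0.002  0.   ] w 25.8 F [-1.1  0.6 -2.9] q [-0.12  0.45  1.93  0.    0.76 -1.63]
tool delta mm [-0.7 -1.4 18.1] 18.197988063916114
tool wz rad -0.002904560030724257
```

View pics/c7.png

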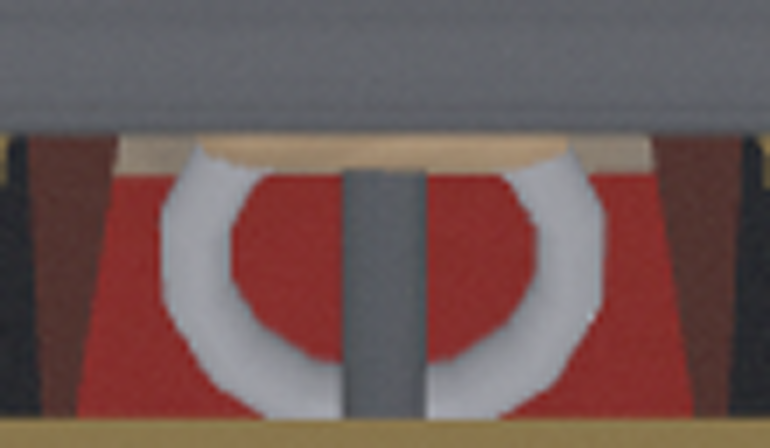

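Laterally the ring is centred on the rod (crop 383 vs 385). The tip is at the ring's level with no contact force. I'll go on lowering.

carry_out --rows '[[[0,0,0.006],[0,0,0],1],[[0,0,0.006],[0,0,0],1],[[0,0,0.005],[0,0,0],1],[[0,0,0],[0,0,0],1],[[0,0,0],[0,0,0],1]]'

```text
t: 8.6
ee_pos: [518.9, -52.7, 90.2]
orientation: [-0.095, -3.139, -0.0]
ft_force: [0.7, 0.7, -3.1]
width: 25.9
```

```bash
python3 - <<'E'
from h import *
delta([415,-48.0,88],86.7)
E
```

```text
t 8.6 pos [518.9 -52.7  90.2] yang 86.52 tilt [-0.001  0.   ] w 25.9 F [ 0.7  0.7 -3.1] q [-0.12  0.47  1.94  0.    0.73 -1.63]
tool delta mm [103.9  -1.6   2.3] 103.9822472387623
tool wz rad -0.003069724167652943
```

carry_out --rows '[[[0.005,0,0],[0,0,0],1],[[0.005,0,0],[0,0,0],1],[[0.005,0,0],[0,0,0],1],[[0.005,0,0],[0,0,0],1],[[0.006,0,0],[0,0,0],1],[[0.008,0,0],[0,0,0],1],[[0.008,0,0],[0,0,0],1],[[0.008,0,0],[0,0,0],1]]'

```text
t: 9.27
ee_pos: [469.1, -49.8, 91.0]
orientation: [0.095, 3.139, -0.0]
ft_force: [3.2, 0.5, -2.3]
width: 25.8
```

```bash
python3 - <<'E'
from h import *
delta([399,-46.0,90],86.7)
cv2.imwrite("pics/w6.png",imaging.get_image("wrist")[:,:,::-1])
crop("pics/w6.png",(200,320,310,384),7,"pics/c8.png")
E
```

```text
t 9.27 pos [469.1 -49.8  91. ] yang 86.53 tilt [ 0.001 -0.   ] w 25.8 F [ 3.2  0.5 -2.3] q [-0.13  0.42  2.05  0.    0.67 -1.64]
tool delta mm [70.2 -0.5  0.9] 70.18002777085148
tool wz rad -0.003030224003632842
```

View pics/c8.png

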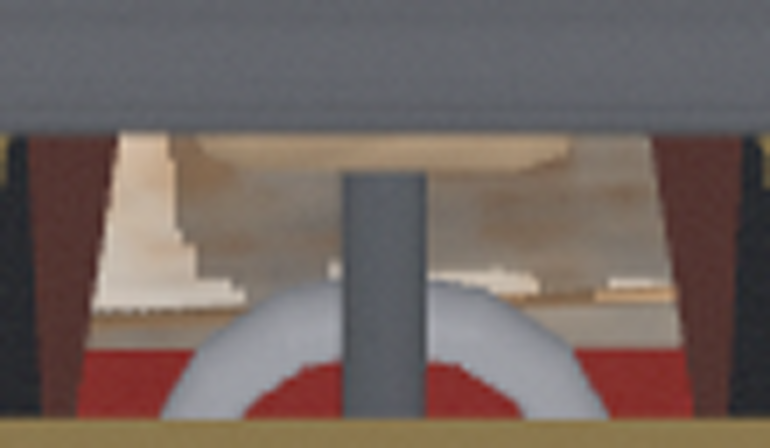

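The drag is 3.2 N and the rod passes through the ring. Continuing the pull.

carry_out --rows '[[[0.007,0,0],[0,0,0],1],[[0.008,0,0],[0,0,0],1],[[0.008,0,0],[0,0,0],1],[[0.008,0,0],[0,0,0],1],[[0.008,0,0],[0,0,0],1],[[0.008,0,0],[0,0,0],1],[[0.008,0,0],[0,0,0],1],[[0.007,0,0],[0,0,0],1],[[0.005,0,0],[0,0,0],1],[[0.003,0,0],[0,0,0],1],[[0,0,0],[0,0,0],1]]'

```text
t: 10.23
ee_pos: [398.0, -45.4, 90.5]
orientation: [-0.095, -3.138, -0.0]
ft_force: [0.6, 0.4, -4.2]
width: 25.9
```

```bash
python3 - <<'E'
from h import *
delta([399,-46.0,90],86.7)
for n in("wrist","top"):cv2.imwrite(f"pics/{n}7.png",imaging.get_image(n)[:,:,::-1])
crop("pics/wrist7.png",(200,320,310,384),7,"pics/c9.png")
crop("pics/top7.png",(110,50,310,250),3,"pics/c10.png")
E
```

```text
t 10.23 pos [398.  -45.4  90.5] yang 86.52 tilt [-0.002  0.   ] w 25.9 F [ 0.6  0.4 -4.2] q [-0.14  0.34  2.19 -0.    0.61 -1.65]
tool delta mm [-1.1 -0.6  0.5] 1.3054723268274693
tool wz rad -0.0030892967259208426
```

View pics/c9.png

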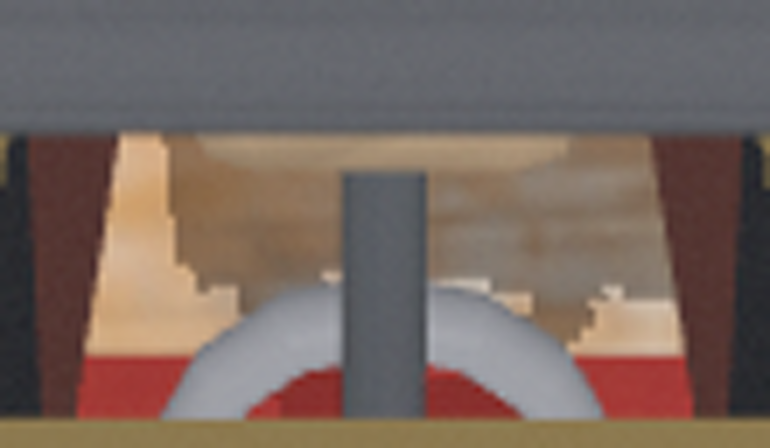

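View pics/c10.png

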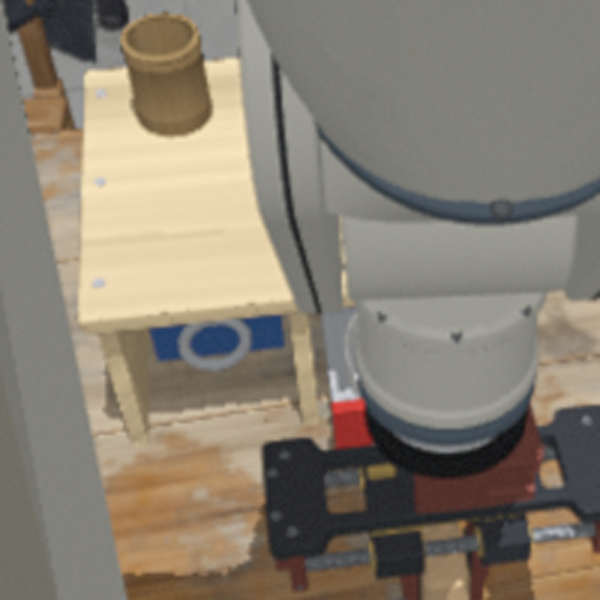

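The red board is now in front of the ledge, with the tray walls showing behind it and the blue tray unmoved. I'll centre the tip in the eye and then lift straight up.

carry_out --rows '[[[-0.006,0,0],[0,0,0],1],[[-0.007,0,0],[0,0,0],1],[[0,0,0],[0,0,0],1],[[0,0,-0.008],[0,0,0],1],[[0,0,-0.008],[0,0,0],1],[[0,0,-0.008],[0,0,0],1],[[0,0,-0.012],[0,0,0],1],[[0,0,-0.015],[0,0,0],1],[[0,0,-0.012],[0,0,0],1],[[0,0,-0.007],[0,0,0],1],[[0,0,0],[0,0,0],1]]'

```text
t: 11.25
ee_pos: [413.4, -46.4, 162.5]
orientation: [0.095, 3.137, -0.001]
ft_force: [0.3, 0.4, -3.2]
width: 25.7
```

```bash
python3 - <<'E'
from h import *
delta([430,-262,160],86.7)
cv2.imwrite("pics/w8.png",imaging.get_image("wrist")[:,:,::-1])
crop("pics/w8.png",(200,320,310,384),7,"pics/c11.png")
E
```

```text
t 11.25 pos [413.4 -46.4 162.5] yang 86.53 tilt [ 0.004 -0.001] w 25.7 F [ 0.3  0.4 -3.2] q [-0.14  0.21  2.12 -0.    0.8  -1.65]
tool delta mm [ -29.6 -214.2    2.7] 216.22421883224382
tool wz rad -0.002926696437036469
```

View pics/c11.png

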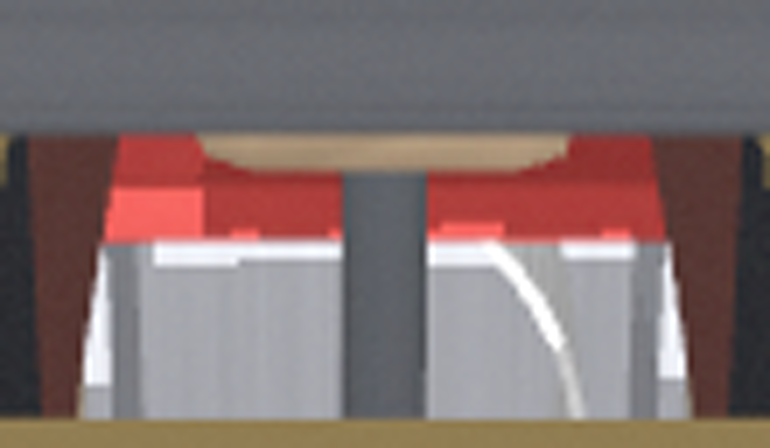

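The hook is free of the eye and above the tray. Moving right now, well clear.

carry_out --rows '[[[0,-0.01,0],[0,0,0],1],[[0,-0.02,0],[0,0,0],1],[[0,-0.025,0],[0,0,0],1],[[0,-0.025,0],[0,0,0],1],[[0,-0.025,0],[0,0,0],1],[[0,-0.025,0],[0,0,0],1],[[-0.007,-0.025,0],[0,0,0],1],[[-0.007,-0.025,0],[0,0,0],1],[[-0.007,-0.02,0],[0,0,0],1],[[-0.007,-0.01,0],[0,0,0],1],[[0,0,0],[0,0,0],1],[[0,0,0],[0,0,0],1]]'

```text
t: 12.3
ee_pos: [427.0, -257.4, 159.8]
orientation: [-0.097, -3.138, -0.002]
ft_force: [0.0, 0.1, -3.4]
width: 25.8
```

carry_out --rows '[[[0,0,0.015],[0,0,0],1],[[0,0,0.02],[0,0,0],1],[[0,0,0.02],[0,0,0],1],[[0,0,0.012],[0,0,0],1],[[0,0,0.007],[0,0,0],1],[[0,0,0.003],[0,0,0],1],[[0,0,0],[0,0,0],1],[[0,0,0],[0,0,0],1]]'

```text
t: 12.97
ee_pos: [427.9, -257.4, 84.1]
orientation: [0.094, 3.14, -0.0]
ft_force: [0.0, 0.6, -2.8]
width: 25.8
```

```bash
python3 - <<'E'
from h import *
delta([428,-260,80],86.7)
cv2.imwrite("pics/t9.png",imaging.get_image("top")[:,:,::-1])
E
```

```text
t 12.97 pos [ 427.9 -257.4   84.1] yang 86.56 tilt [ 0. -0.] w 25.8 F [ 0.   0.6 -2.8] q [-0.57  0.46  1.99  0.    0.69 -2.08]
tool delta mm [-0.3 -2.6  4.1] 4.8895651297947875
tool wz rad -0.002504016576728718
```

View pics/t9.png

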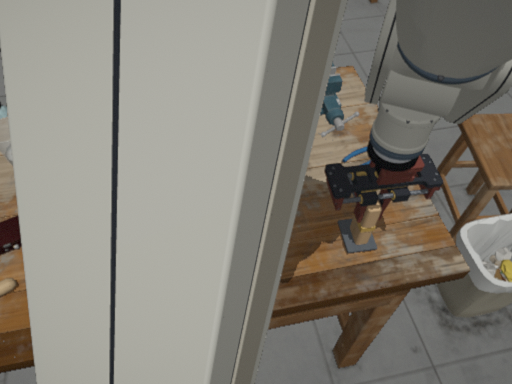

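The hook is over clear bench, foot at (357,237), about 4 mm up. Lowering gently.

carry_out --rows '[[[0,0,0.002],[0,0,0],1],[[0,0,0.001],[0,0,0],1],[[0,0,0.001],[0,0,0],1],[[0,0,0],[0,0,0],1],[[0,0,0],[0,0,0],1],[[0,0,0],[0,0,0],1]]'

```text
t: 13.52
ee_pos: [427.6, -257.7, 79.7]
orientation: [0.095, 3.14, -0.0]
ft_force: [0.1, 0.0, -3.1]
width: 26.0
```

carry_out --rows '[[[0,0,0.001],[0,0,0],1],[[0,0,0],[0,0,0],1],[[0,0,0],[0,0,0],1]]'

```text
t: 13.77
ee_pos: [427.7, -257.8, 79.6]
orientation: [0.095, 3.14, -0.0]
ft_force: [-3.2, 1.8, 7.9]
width: 25.6
```

Bench contact: the force went from -3 to +8 N. Releasing.

carry_out --rows '[[[0,0,-0.0005],[0,0,0],0.7],[[0,0,0],[0,0,0],0.6],[[0,0,0],[0,0,0],0.4],[[0,0,0],[0,0,0],0],[[0,0,0],[0,0,0],0],[[0,0,0],[0,0,0],0],[[0,0,0],[0,0,0],0],[[0,0,0],[0,0,0],0],[[0,0,0],[0,0,0],0],[[0,0,0],[0,0,0],0],[[0,0,0],[0,0,0],0]]'

```text
t: 14.68
ee_pos: [427.6, -257.6, 79.2]
orientation: [0.095, 3.14, -0.0]
ft_force: [-0.7, -0.1, 0.0]
width: 86.7
```

carry_out --rows '[[[0,0,-0.01],[0,0,0],0],[[0,0,-0.02],[0,0,0],0],[[0,0,-0.025],[0,0,0],0],[[0,0,-0.03],[0,0,0],0],[[0,0,-0.03],[0,0,0],0],[[0,0,-0.03],[0,0,0],0],[[0,0,-0.03],[0,0,0],0],[[0,0,-0.03],[0,0,0],0],[[0,0,0],[0,0,0],0]]'

```text
t: 15.43
ee_pos: [430.1, -259.2, 290.8]
orientation: [0.095, 3.131, -0.008]
ft_force: [1.5, -0.4, 0.7]
width: 87.8
```

```bash
python3 - <<'E'
from h import *
delta([470,200,300],86.7)
for n in("wrist","top"):cv2.imwrite(f"pics/{n}10.png",imaging.get_image(n)[:,:,::-1])
E
```

```text
t 15.43 pos [ 430.1 -259.2  290.8] yang 86.53 tilt [ 0.009 -0.006] w 87.8 F [ 1.5 -0.4  0.7] q [-0.57  0.16  1.83 -0.    1.14 -2.08]
tool delta mm [-12.1 460.7 -11.4] 461.0063628878239
tool wz rad -0.003021313408158477
```

View pics/wrist10.png

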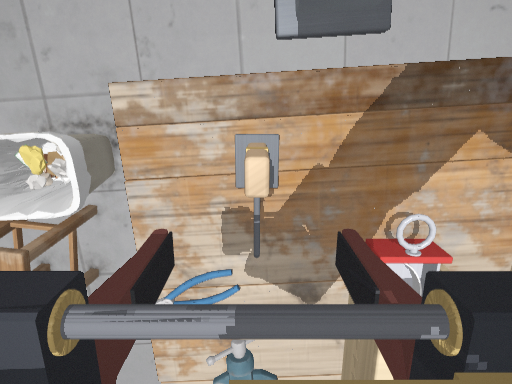

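The hook stands at (257,170), and the red tray is out with its eye free at (416,233). I'll move the arm away to check from the room cameras.

carry_out --rows '[[[0,0.04,-0.001],[0,0,0],0],[[0,0.04,-0.001],[0,0,0],0],[[0,0.04,-0.001],[0,0,0],0],[[0,0.04,-0.001],[0,0,0],0],[[0,0.04,-0.001],[0,0,0],0],[[0,0.04,-0.001],[0,0,0],0],[[0,0.04,-0.001],[0,0,0],0],[[0,0.04,-0.001],[0,0,0],0],[[0,0.04,0],[0,0,0],0],[[0,0.04,0],[0,0,0],0],[[0,0.04,0],[0,0,0],0],[[0,0.04,0],[0,0,0],0]]'

```text
t: 16.53
ee_pos: [455.3, 223.1, 290.7]
orientation: [-0.095, -3.138, 0.002]
ft_force: [1.0, -0.3, 0.2]
width: 87.7
```

carry_out --rows '[[[0.02,0.03,0],[0,0,0],0],[[0.02,0.03,0],[0,0,0],0],[[0.02,0.03,0],[0,0,0],0],[[0.02,0.03,0],[0,0,0],0],[[0.02,0.03,0],[0,0,0],0],[[0.02,0.03,0],[0,0,0],0],[[0.02,0.03,0],[0,0,0],0],[[0.02,0.03,0],[0,0,0],0],[[0.02,0.03,0],[0,0,0],0],[[0.02,0.03,0],[0,0,0],0],[[0.02,0.03,0],[0,0,0],0],[[0.02,0.03,0],[0,0,0],0]]'

```text
t: 17.53
ee_pos: [237.3, 595.8, 290.1]
orientation: [-0.095, -3.139, 0.005]
ft_force: [0.5, 0.3, 0.0]
width: 87.8
```

```bash
python3 - <<'E'
from h import *
delta([470,200,300],86.7)
for n in("scene","top"):cv2.imwrite(f"pics/{n}11.png",imaging.get_image(n)[:,:,::-1])
crop("pics/top11.png",(130,60,390,260),3,"pics/c12.png")
E
```

```text
t 17.53 pos [237.3 595.8 290.1] yang 86.54 tilt [-0.001 -0.003] w 87.8 F [0.5 0.3 0. ] q [ 1.17  0.38  1.53 -0.    1.23 -0.34]
tool delta mm [-256.2 -381.    -8.9] 459.2293434015178
tool wz rad -0.0028299314213220406
```

View pics/c12.png

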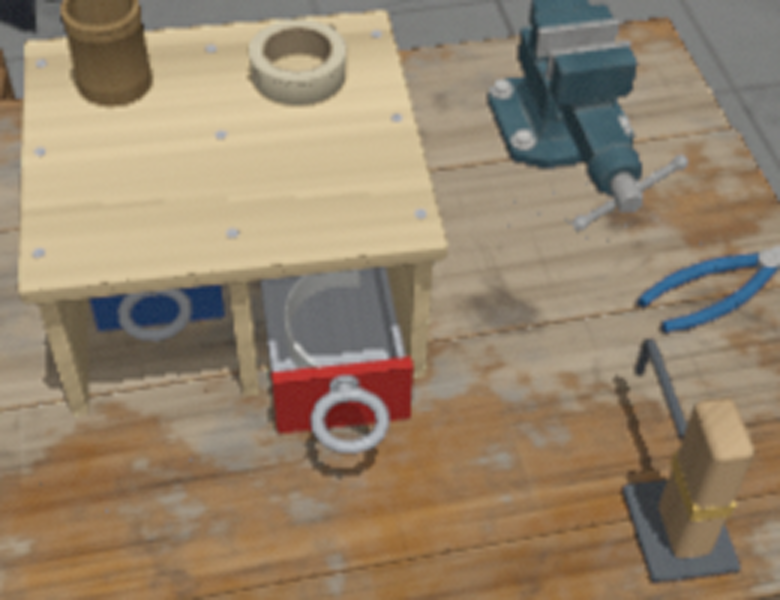

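View pics/scene11.png

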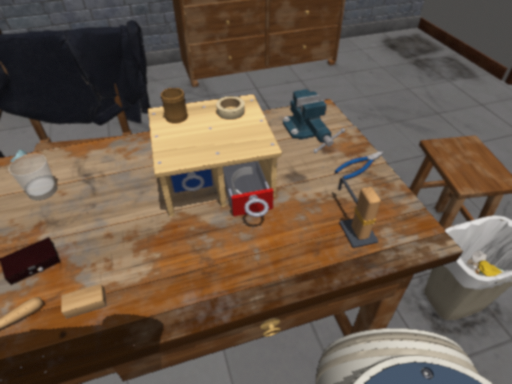

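The red tray is out, its board top at about (272,373)–(410,360) in the crop. The hook stands on its foot to the right, and the blue tray looks unmoved. A quick numeric check follows.

```bash
python3 - <<'E'
from h import *
pr=[593.93,4.72,np.radians(-3.26)]
def loc(q):
    c,s=np.cos(pr[2]),np.sin(pr[2]);d=np.array(q[:2])-pr[:2];return np.round([c*d[0]+s*d[1],-s*d[0]+c*d[1]],1)
for n,uv,z in [("board L top",(274,378),62),("board R top",(410,366),62),("back of board top",(275,366),62),("L bottom",(279,430),0),("R bottom",(410,415),0),("red eye",(350,419),50),("blue eye",(155,311),50)]:
    print(n,loc(back("top",(130+(uv[0]+.5)/3-.5,60+(uv[1]+.5)/3-.5),z)))
a=cv2.imread("pics/top0.png").astype(int)[140:195,145:205];b=cv2.imread("pics/top11.png").astype(int)[140:195,145:205];print("blue diff",abs(a-b).mean(),abs(a-b).max())
E
```

```text
board L top [-23.8 -15.3]
board R top [ -26.8 -107. ]
back of board top [-13.6 -17.1]
L bottom [-21.8 -15.5]
R bottom [ -22.3 -109.7]
red eye [-56.1 -62. ]
blue eye [58.2 61.6]
blue diff 0.9760606060606061 8
```

The board's outer face is about 24 mm past the edge and its back face about 14 mm. The blue eye is still at 58 mm, and nothing is touching the robot. Handing in.

```bash
python3 -c "
from workcell import close_job
print(close_job())"
```

```text
the job is handed in; nothing more can be done
None
```

The red tray is out past the ledge, and the draw hook is standing upright on the bench about 200 mm to the right of the tray's eye. I took the hook by its wooden grip, reached under the ledge, lowered the tip into the red tray's eye and pulled. Then I lifted the tip clear, stood the hook down and moved the arm away. I handed the job in after about 18 of the 54 s.

**Last checks:**
- **Red board:** its front face is about 24 mm past the ledge's edge and its back face about 14 mm. The eye is free.
- **Blue tray:** the before and after pictures match, and its eye is still 58 mm behind the edge.
- **Hook:** it stands on its foot, and the gripper is away from everything.
- **Forces:** the pull read about 3 N and setting the hook down about 8 N, both far below the limits.

**One slip:** a wrong number in one move turned the gripper about 7° around the hook's grip. The fingers were still wide open, and I turned it back before closing.

**Not seen directly:** during the hooking the arm blocked both room cameras. I relied on the wrist camera, which showed the rod in line with the ring, and on the force readings.

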